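# Rotate the misplaced desk things to their own places

### The job

The roll of labels, the self-inking stamp and the stapler are each standing in another's place. Put the label roll flat and wholly on the round cork coaster, the stamp upright in the middle of the shallow wooden tray, and slide the stapler lengthwise and straight into the low pale wooden shelf, either end first, until at least a third of its length is under the shelf board. The grey felt mat is empty and may be used to park something on the way; leave the tape dispenser, the pencil and the calculator where they are.

Things in the scene. Friction and masses are not known exactly. Their poses are not given: they have to be found in the camera images.
- roll_mid (a point): White roll of labels lying flat (its core upright), 62 mm diameter, 40 mm high, small core hole on top. The point is its centre, 20 mm above its underside; z up. At the start it stands on the front board of the low shelf, just in front of the overhang: grip it across its diameter along the shelf's y axis.
- stamp_mid (a point): Dark blue and grey self-inking desk stamp standing upright, 36 mm (its x) by 64 mm (its y) by 78 mm high. The point is its centre, 39 mm above its underside; z up. The solid head, 48 to 78 mm above its underside, is the 36 mm wide part; the body below is 32 mm wide and partly open. Grip the head across its x, about 60 mm above the underside. At the start it stands on the coaster.
- stapler_mid (a point): Dark blue desk stapler lying on its base, 127 mm long (its x, nose at -x), 36 mm wide (its y), 40 mm high; the foot, up to 10 mm high, is the widest part, the upper arm is 30 mm wide; the arm is closed and fixed. The point is its centre, 20 mm above its underside; z up. Grip it across its width, close to the middle of its length. At the start it lies in the tray, along it.
- low_shelf: Fixed low pale wooden shelf, open to its -x side. Origin on the desk; x points into it. A floor board 3 mm thick and 86 mm wide runs from x = -70 to +135 mm; from x = 35 mm inward it is covered by a shelf board whose underside is 60 mm and whose top is 66 mm above the desk (94 mm wide); the slot beneath lies between side walls 70 mm apart (y = -35 to +35 mm) and ends at a back wall at x = 127 mm. In front of x = 35 mm nothing is above the floor board.
- coaster: Fixed round cork coaster, 90 mm diameter, 4 mm thick, flat. Origin at the centre of its underside, on the desk.
- tray: Fixed shallow brown wooden rectangular tray, 166 mm (x) by 112 mm (y) outside, inside 158 by 104 mm; floor 3 mm above the desk, rim 9 mm above the desk. Origin at the centre of its underside, on the desk.
- mat: Fixed grey felt mat, 110 mm square, 3 mm thick, empty: the free spot. Origin at the centre of its underside, on the desk.
- tape: Bystander: small green tape dispenser, 110 mm (its x) by 28 by 60 mm. Origin under its centre. Leave alone.
- pencil: Bystander: green pencil lying on the desk, 160 mm long (its y), 7 mm thick. Origin under its centre. Leave alone.
- calculator: Bystander: desk calculator, 140 mm (its x) by 102 by 26 mm. Origin under its centre. Leave alone.
Things that resemble listed ones, but are neither listed nor needed, are in the scene too. What is shaped like the part that bears stapler_mid but yellow is not meant.

How it is judged:
By the outcome, as a careful person would: the job done as asked, in the order asked, and still so for the second after the job is handed in, with the robot touching nothing.
It also fails if it takes over 128 s, if anything falls off the work surface, if the arm or the gripper's body presses on something with over 40 N, if the wrist force passes 120 N, or if a joint passes its speed limit or range.

### The arm

A 6-joint arm with a two-finger parallel gripper is mounted at the origin on a cart in front of the work surface, level with it; the furniture and walls round the work are solid. World frame = base frame: x ahead of the robot, y to its left, z up, the work surface at z = 0. Lengths are in mm, angles in rad, forces in N, time in s.
With the tool pointing down it reaches from about 325 to 875 mm from the base axis. Payload 4.4 kg.
Tool frame: the origin (TCP) lies midway between the tips of the shut fingers; the grasp point (between the pads) lies 19 mm behind it; z points along the fingers, y is the direction in which the jaws open and shut (so a half turn about z gives the same grasp; the last joint's range is limited). The gripper opens to 85 mm and grips with 20 to 120 N. Pads are 22 mm wide; open, the fingers measure 114 mm over their backs; the gripper's body (76 mm by 85 mm) begins 54 mm behind the grasp point. The pads swing forward as they close: fully open they stand 13 mm farther back than shut.
Start: joints at [1.091, 0.207, 1.542, -0, 1.393, -0.15], TCP at [186.226, 544.01, 231.282] pointing down, gripper open.
Joint ranges: [-2.73, 2.73], [-0.86, 2.22], [0.23, 2.46], [-1.11, 4.25], [0.08, 2.63], [-2.82, 2.82]. Speed limits (rad/s): [2.79, 2.79, 3.14, 3.14, 3.14, 3.14].

### API

Orientations are given as [roll, pitch, yaw] about the fixed x, y, z axes, in that order (R = Rz(yaw) Ry(pitch) Rx(roll)).
In Python, from station import * gives the robot as it stands.
- The arm moves only by the tool carry_out, never from a script. Its argument "rows" is text: rows parted by semicolons, each of 7 numbers parted by spaces: the shift along the tool's x, y, z in m, then the turn, a rotation vector about the tool's x, y, z in rad, then the finger opening in m, from 0 to 0.0854. A call has 1 to 10 rows; each row is the pose to reach, as a shift and turn from the pose measured when the call began, along the tool's axes at that moment; what a row does not reach only later rows make up. A row lasts 1/10 s, in which the tool goes at most 50 mm and 8.59 degrees, less where a joint would pass 70% of its speed; a pose out of reach is approached as far as the arm can. A call with a gripper value outside its range is refused whole. The fingers move at their own pace and stop on an object; "newtons" is the grip in N (left out, the last holds). Time passes only in rows, so rows that repeat a pose let the fingers close. It gives the time, the measured TCP pose, the force and the opening at its end, in the units of the state.
- get_state(): the state, without advancing time (a new reading comes with each control period).
- snapshot(name): name is "scene" or "top"; returns a dict with "img" (480x640x3 uint8, red, green, blue), "range_z" (480x640 float32, mm along the optical axis (not along the pixel's ray), 0 where there is no reading), "fovy" (degrees; the focal length in pixels is half the picture's height over the tangent of half this angle, whatever the lens; pixels are square), "cx", "cy" (the principal point, pixels), "extrinsics" (4x4, takes a point from camera to world coordinates). Camera axes: x right, y down, z forward; pixel columns grow to the right and rows downward; lengths in mm; the calibration is good to about 2 mm. A picture is of the moment at which its call begins.
- job_done(): hands the job in, once; it reports no verdict.
Trained networks look in a picture, given as the dict that the camera call returned (one of the last four; its "shot" number tells which), for a name from the list of things; names that differ only in an ending like _2 or _b are one class to them, and where a whole thing is asked for, a point or a joint stands for the part that bears it (a point fixed in the world has none). Each returns a list of dicts, best first, with "conf" (0 to 1); they miss things now and then, are a little off and sometimes report something else, mostly with a low value. They report only what shows in the picture. A call takes as long as a camera call. They do not tell look-alikes from the thing itself.
- look_for(picture, label): "location" ([x, y, z] in mm, in the coordinates of the camera as it stood for that picture, good to about 4 mm: the middle of the surface that is visible of it).
The state is a dict: "time": time; "joints": joint angles; "joint_vel": joint speeds; "tau": joint torques, N m; "tool_pos": TCP position; "orientation": TCP orientation; "force": force on the tool from outside, world axes, zero at the start; "ft_torque": the same for the moment, N m; "width": finger opening in mm.
Only numpy, scipy, OpenCV 4.12 (cv2) and the standard library are available. Lean on these libraries where they do the work, as an engineer would, in place of code of your own. Each camera call takes 0.05 s, during which the arm holds its last target.

## Working session

There is one attempt and no reset: what is moved stays moved. The work goes in short steps, Python scripts to look and compute and a tool call to move; the robot and the scene stay as the last step left them, time stands still between calls to the robot, and variables do not carry over. Pictures are saved under pics/ and viewed, and the job is handed in when it is done.

Besides the shell and the picture viewer there is one more tool, called as name(argument=value, ...) on one line, values as JSON. carry_out: Moves the arm, as the interface text tells. Its arguments: {"type":"object","properties":{"rows":{"type":"string"},"newtons":{"type":"number"}},"required":["rows"]}

```bash
ls; mkdir -p pics; python3 - <<'E'
from station import *
import cv2,numpy as np
for n in ["scene","top"]:
    s=snapshot(n); cv2.imwrite(f"pics/{n}0.png",s["img"][:,:,::-1]); np.savez(f"{n}0.npz",**{k:v for k,v in s.items()})
    print(n,s["fovy"],s["cx"],s["cy"],np.round(s["extrinsics"],3).tolist(),s["shot"])
    for l in ["roll_mid","stamp_mid","stapler_mid","low_shelf","coaster","tray","mat","tape","pencil","calculator"]:
        for d in look_for(s,l)[:3]:
            p=s["extrinsics"]@np.r_[d["location"],1]; print(l,round(d["conf"],2),np.round(p[:3]))
print(get_state())
E
```

```text
pics
scene 52.137971264351165 322.7172187415608 241.60472480248086 [[0.705, -0.546, 0.453, -42.153], [-0.71, -0.532, 0.462, -636.638], [-0.011, -0.647, -0.762, 960.973], [0.0, 0.0, 0.0, 1.0]] 1
roll_mid 0.56 [537. 332.  36.]
stamp_mid 0.8 [520. 117.  63.]
stapler_mid 0.88 [543. -35.  32.]
stapler_mid 0.68 [ 586. -525.   36.]
low_shelf 0.85 [629. 347.  37.]
coaster 0.77 [512. 141.   5.]
coaster 0.73 [534. 332.  39.]
tray 0.9 [543. -65.   2.]
mat 0.69 [ 561. -259.    4.]
tape 0.7 [377. 214.  22.]
pencil 0.69 [388. -20.   1.]
calculator 0.85 [ 410. -449.   18.]
calculator 0.75 [386. -19.   3.]
calculator 0.59 [543. -35.  32.]
top 45.87146152396635 318.86271640165734 232.39053759000495 [[0.0, -0.997, 0.073, 378.494], [-1.0, 0.0, 0.004, -92.652], [-0.004, -0.073, -0.997, 1710.288], [0.0, 0.0, 0.0, 1.0]] 2
roll_mid 0.74 [542. 340.  48.]
stamp_mid 0.79 [524. 134.  82.]
stapler_mid 0.83 [542. -37.  38.]
stapler_mid 0.82 [ 595. -514.   39.]
low_shelf 0.94 [620. 354.  66.]
coaster 0.59 [514. 141.   6.]
tray 0.95 [550. -53.   5.]
mat 0.67 [ 564. -257.    3.]
pencil 0.57 [390. -33.  11.]
calculator 0.71 [ 415. -446.   24.]
{'time': 1.1, 'joints': array([ 1.09049426e+00,  2.06593961e-01,  1.54150874e+00,  3.10008225e-06,
        1.39351590e+00, -1.50512450e-01]), 'joint_vel': array([ 0.00138894,  0.00023335, -0.00157187, -0.00027285, -0.00031658,
       -0.00148559]), 'tau': array([-3.14240688e-04, -3.83057427e+01, -2.91974884e+01, -3.35509003e-04,
        8.21742906e-04,  3.00398469e-06]), 'tool_pos': array([186.22367402, 544.0017738 , 231.28095418]), 'orientation': array([-3.14156746e+00, -6.90706855e-06,  2.81180249e+00]), 'force': array([-0.9370395 ,  0.15970309,  0.89661054]), 'ft_torque': array([-0.03763852,  0.01251103,  0.03991283]), 'width': 85.16474579007073}
```

View pics/scene0.png

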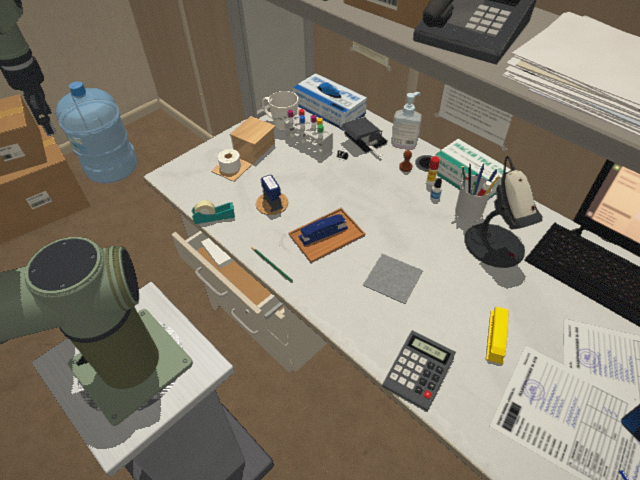

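View pics/top0.png

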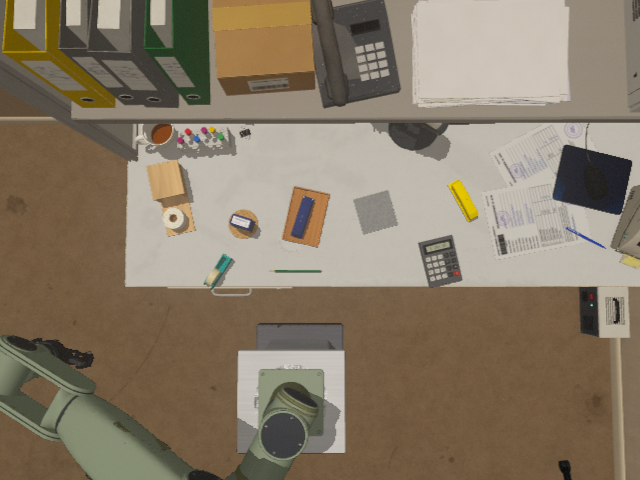

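```bash
cat > h.py <<'E'
import numpy as np,cv2
def load(n):
    s=dict(np.load(n+".npz")); return s
def cloud(s):
    d=s["range_z"].astype(float); H,W=d.shape; f=H/2/np.tan(np.radians(float(s["fovy"]))/2)
    v,u=np.mgrid[:H,:W]; P=np.stack([(u-s["cx"])/f*d,(v-s["cy"])/f*d,d],-1)
    E=s["extrinsics"]; Q=P@E[:3,:3].T+E[:3,3]; Q[d<=0]=np.nan; return Q
def ortho(s,x0,x1,y0,y1,res,zmin=-20,zmax=300):
    # top-down map: row=x descending (far up), col = y descending (left)
    Q=cloud(s).reshape(-1,3); C=s["img"].reshape(-1,3); m=(Q[:,0]>x0)&(Q[:,0]<x1)&(Q[:,1]>y0)&(Q[:,1]<y1)&(Q[:,2]>zmin)&(Q[:,2]<zmax)
    return Q[m],C[m]
E
python3 - <<'E'
from h import *
for n in ["top0","scene0"]:
    s=load(n);Q=cloud(s)
    def rect(name,x0,x1,y0,y1,z0,z1):
        P,C=ortho(s,x0,x1,y0,y1,1,z0,z1)
        if len(P)<5: print(n,name,len(P));return
        r=cv2.minAreaRect(P[:,:2].astype(np.float32)); print(n,name,len(P),np.round(r[0],1),np.round(r[1],1),round(r[2],1),"z med",round(np.median(P[:,2]),1),'mean',P[:,:2].mean(0).round(1),C.mean(0).round())
    rect("desk",300,340,-300,0,-20,20)
    rect("rolltop",490,580,290,390,35,52)
    rect("shelftop",560,720,280,440,61,75)
    rect("stamp head",450,580,80,200,74,95)
    rect("stapler top",440,640,-120,60,28,55)
    rect("stapler all",440,640,-120,60,15,55)
    rect("mat",480,650,-340,-180,1.5,6)
    rect("tape",320,450,150,290,20,75)
    rect("coaster",450,580,60,220,2,7)
    rect("yellow",480,700,-620,-440,28,55)
E
```

```text
top0 desk 0
top0 rolltop 305 [542.5 345.2] [62.4 60.3] 87.4 z med 43.3 mean [542.9 345.2] [211. 200. 177.]
top0 shelftop 1006 [653.7 365.7] [105.2  95.8] 12.4 z med 66.7 mean [653.8 365. ] [200. 164. 114.]
top0 stamp head 241 [528.6 140.2] [61.7 33.6] 71.7 z med 82.5 mean [528.5 139.8] [154. 149. 156.]
top0 stapler top 407 [549.5 -34.5] [ 30.9 119.2] 71.5 z med 40.8 mean [548.4 -34.9] [ 71.  73. 103.]
top0 stapler all 457 [554.2 -31.4] [136.2 163.2] 77.7 z med 40.1 mean [549.1 -35.8] [ 79.  77. 101.]
top0 mat 1080 [ 566.4 -260.1] [167.2 159.7] 0.0 z med 3.7 mean [ 567.8 -259.6] [165. 160. 151.]
top0 tape 264 [386.4 215.9] [ 30.2 109.6] 57.5 z med 40.3 mean [380.2 216.8] [132. 149. 125.]
top0 coaster 598 [516.2 140. ] [158.3 127.4] 90.0 z med 3.8 mean [513.6 139.1] [179. 165. 146.]
top0 yellow 426 [ 560.8 -512. ] [ 96.2 183.5] 77.9 z med 37.8 mean [ 596.2 -516.5] [207. 179.   9.]
scene0 desk 375 [ 338.4 -150.3] [  3.1 297.3] 0.0 z med -7.9 mean [ 339.  -166.1] [105.  95.  79.]
scene0 rolltop 262 [543.  346.9] [68.  59.8] 69.2 z med 42.5 mean [541.5 344. ] [215. 208. 186.]
scene0 shelftop 713 [653.8 365.5] [109.9  98.4] 15.2 z med 66.2 mean [651.6 363.3] [213. 170. 116.]
scene0 stamp head 227 [527.  139.3] [63.4 34.1] 70.8 z med 82.2 mean [525.4 136.9] [139. 141. 153.]
scene0 stapler top 491 [548.8 -34.7] [ 35.7 119.5] 71.7 z med 39.4 mean [544.9 -37.2] [41. 51. 90.]
scene0 stapler all 530 [548.8 -34.7] [ 35.7 119.5] 71.7 z med 39.0 mean [546.3 -38.3] [45. 54. 90.]
scene0 mat 1742 [ 565.  -260.2] [169.2 160.2] 0.3 z med 3.1 mean [ 562.9 -260.1] [157. 155. 147.]
scene0 tape 489 [385.9 215.5] [ 33.3 109.3] 56.6 z med 33.9 mean [378.4 214.8] [103. 128. 108.]
scene0 coaster 454 [514.9 139.8] [129.6 159.7] 0.0 z med 3.6 mean [512.8 137.6] [175. 152. 123.]
scene0 yellow 708 [ 563.6 -515.6] [ 87.7 176.9] 82.3 z med 37.0 mean [ 591.6 -521.3] [228. 202.  16.]
```

```bash
python3 - <<'E'
from h import *
s=load("top0"); c=s["img"][140:300,120:440,::-1]
cv2.imwrite("pics/topcrop.png",cv2.resize(c,None,fx=2.5,fy=2.5,interpolation=cv2.INTER_CUBIC))
s=load("scene0"); c=s["img"][120:320,180:440,::-1]
cv2.imwrite("pics/scenecrop.png",cv2.resize(c,None,fx=3,fy=3,interpolation=cv2.INTER_CUBIC))
E
```

```text
(no output)
```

View pics/topcrop.png

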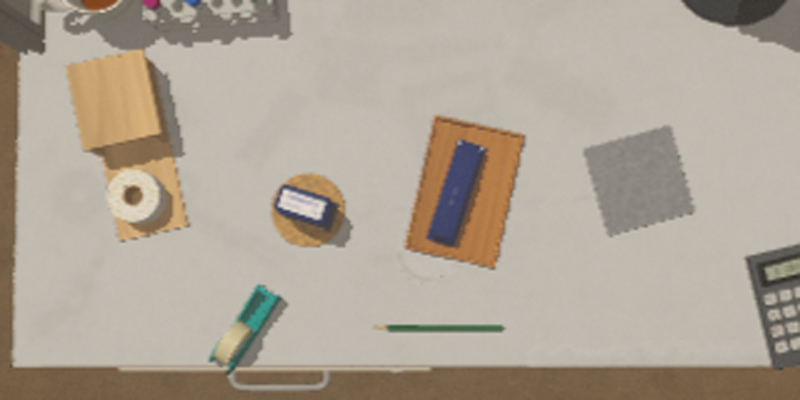

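View pics/scenecrop.png

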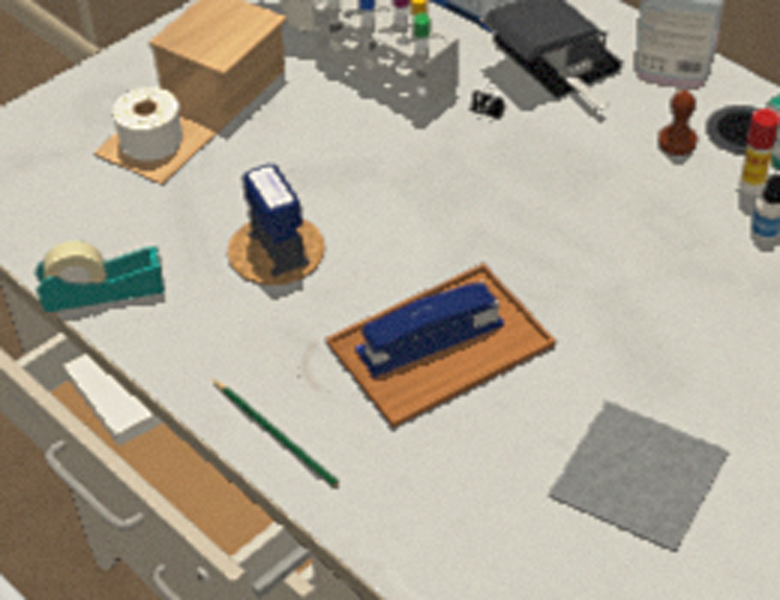

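```bash
cat >> h.py <<'E'
def unproj(s,uv,z):
    H=480; f=H/2/np.tan(np.radians(float(s["fovy"]))/2); uv=np.atleast_2d(uv).astype(float)
    d=np.c_[(uv[:,0]-s["cx"])/f,(uv[:,1]-s["cy"])/f,np.ones(len(uv))]@s["extrinsics"][:3,:3].T
    o=s["extrinsics"][:3,3]; t=(z-o[2])/d[:,2]; return (o+d*t[:,None])[:,:2]
def proj(s,P):
    E=np.linalg.inv(s["extrinsics"]); P=np.atleast_2d(P)@E[:3,:3].T+E[:3,3]; f=240/np.tan(np.radians(float(s["fovy"]))/2)
    return np.c_[P[:,0]/P[:,2]*f+s["cx"],P[:,1]/P[:,2]*f+s["cy"]]
E
python3 - <<'E'
from h import *
def longax(r):
    b=cv2.boxPoints(r); e=[b[1]-b[0],b[2]-b[1]]; e=max(e,key=np.linalg.norm); return np.degrees(np.arctan2(e[1],e[0]))
def comp(m,seed):
    n,l=cv2.connectedComponents(m.astype(np.uint8)); return l==l[seed[1],seed[0]]
for n in ["top0","scene0"]:
    s=load(n); hsv=cv2.cvtColor(s["img"],cv2.COLOR_RGB2HSV).astype(int); Q=cloud(s); 
    def near(x,y,r): return np.hypot(Q[...,0]-x,Q[...,1]-y)<r
    H,S,V=hsv[...,0],hsv[...,1],hsv[...,2]
    for name,c,z,m in [("tray",(549,-41),9,((S>80)&near(549,-41,120))),("mat",(565,-259),3,(V<150)&near(565,-259,95)),("coaster",(514,141),4,(S>70)&near(514,141,62)&(Q[...,2]<20)),("shelf",(560,350),3,(S>60)&near(595,350,140)&(Q[...,2]<8))]:
        m=m.astype(np.uint8)
        cn,_=cv2.findContours(m,cv2.RETR_EXTERNAL,cv2.CHAIN_APPROX_NONE); k=max(cn,key=cv2.contourArea)[:,0]
        W=unproj(s,k,z).astype(np.float32); r=cv2.minAreaRect(W)
        print(n,name,np.round(r[0],1),np.round(r[1],1),"long",round(longax(r),1),"enc",np.round(np.r_[cv2.minEnclosingCircle(W)[0],cv2.minEnclosingCircle(W)[1]],1))
    # shelf top / stamp head / stapler / by depth
    for name,x0,x1,y0,y1,z0,z1 in [("shelftop",560,720,280,440,61,75),("stamp",450,580,80,200,74,95),("stapler",440,640,-120,60,28,55),("stapler10",440,640,-120,60,12,55)]:
        P,C=ortho(s,x0,x1,y0,y1,1,z0,z1); r=cv2.minAreaRect(P[:,:2].astype(np.float32)); print(n,name,np.round(r[0],1),np.round(r[1],1),"long",round(longax(r),1))
E
```

```text
top0 tray [551.9 -46.1] [112.4 165.4] long -12.5 enc [552.3 -46.1  97.3]
top0 mat [ 564.9 -257.5] [109.9 108.4] long 15.7 enc [ 563.8 -257.    74.3]
top0 coaster [528.4 141.5] [82.1 87.1] long -19.3 enc [529.3 143.3  44.6]
top0 shelf [558.  342.5] [116.6  86.3] long 13.1 enc [558.3 341.7  70.2]
top0 shelftop [653.7 365.7] [105.2  95.8] long 12.4
top0 stamp [528.6 140.2] [61.7 33.6] long 71.7
top0 stapler [549.5 -34.5] [ 30.9 119.2] long -18.5
top0 stapler10 [539.7 -31.2] [171.6 198.9] long -0.0
scene0 tray [550.  -47.3] [116.4 167.4] long -12.6 enc [549.5 -48.3 100. ]
scene0 mat [ 286.6 -425.3] [ 83.9 105.9] long -89.6 enc [ 297.3 -425.2   53.4]
scene0 coaster [525.3 140.2] [79.9 85.7] long -41.6 enc [528.2 143.2  45.1]
scene0 shelf [600.2 352.2] [205.7  87.1] long 12.8 enc [601.1 352.4 108.9]
scene0 shelftop [653.8 365.5] [109.9  98.4] long 15.2
scene0 stamp [527.  139.3] [63.4 34.1] long 70.8
scene0 stapler [548.8 -34.7] [ 35.7 119.5] long -18.3
scene0 stapler10 [549.3 -48.3] [107.5 162.4] long -12.2
```

```bash
cat > go.py <<'E'
import sys,numpy as np
from station import *
from scipy.spatial.transform import Rotation as R
st=get_state(); p=np.array(st["tool_pos"]); o=R.from_euler("xyz",st["orientation"])
print("t",round(st["time"],2),"pos",p.round(1),"rpy deg",np.degrees(st["orientation"]).round(2),"F",np.round(st["force"],1),"w",round(st["width"],1))
for a in sys.argv[1:]:
    x,y,z,yaw=map(float,a.split(","))
    d=o.inv().apply(np.array([x,y,z])-p)/1000; r=(o.inv()*R.from_euler("xyz",[np.pi,0,np.radians(yaw)])).as_rotvec()
    print(a,"->",d.round(4),r.round(4))
E
python3 go.py 549,-34.6,150,161.6
```

```text
t 1.1 pos [186.2 544.  231.3] rpy deg [-180.    -0.   161.1] F [-0.9  0.2  0.9] w 85.2
549,-34.6,150,161.6 -> [-0.5306 -0.4299  0.0813] [-0.     -0.     -0.0086]
```

carry_out(rows="-0.03 -0.024 0.005 0 0 0 0.05; -0.06 -0.048 0.01 0 0 0 0.05; -0.095 -0.077 0.015 0 0 0 0.05; -0.13 -0.106 0.02 0 0 0 0.05; -0.165 -0.135 0.025 0 0 0 0.05; -0.2 -0.163 0.03 0 0 0 0.05; -0.235 -0.191 0.036 0 0 0 0.05; -0.27 -0.219 0.041 0 0 0 0.05; -0.305 -0.247 0.047 0 0 0 0.05; -0.34 -0.275 0.052 0 0 0 0.05", newtons=40)

```text
time: 2.1
tool_pos: [419.6, 172.1, 179.4]
orientation: [3.141, 0.001, 2.812]
force: [1.1, 0.8, -0.3]
width: 50.2
```

```bash
python3 go.py 549,-34.6,80,161.6
```

```text
t 2.1 pos [419.6 172.1 179.4] rpy deg [1.7997e+02 4.0000e-02 1.6110e+02] F [ 1.1  0.8 -0.3] w 50.2
549,-34.6,80,161.6 -> [-0.1893 -0.1537  0.0994] [ 0.0006  0.0008 -0.0087]
```

carry_out(rows="-0.035 -0.028 0.01 0 0 -0.009 0.05; -0.07 -0.057 0.02 0 0 -0.009 0.05; -0.105 -0.085 0.03 0 0 -0.009 0.05; -0.135 -0.11 0.04 0 0 -0.009 0.05; -0.165 -0.134 0.06 0 0 -0.009 0.05; -0.1893 -0.1537 0.08 0 0 -0.009 0.05; -0.1893 -0.1537 0.1 0 0 -0.009 0.05; -0.1893 -0.1537 0.1 0 0 -0.009 0.05")

```text
time: 2.9
tool_pos: [546.6, -35.1, 76.3]
orientation: [-3.142, -0.006, 2.819]
force: [-0.8, 0.3, -0.2]
width: 49.7
```

```bash
python3 go.py 549,-34.6,14,161.6; python3 - <<'E'
from station import *
import cv2
s=snapshot("scene"); c=s["img"][120:320,180:440,::-1]
cv2.imwrite("pics/a1.png",cv2.resize(c,None,fx=3,fy=3,interpolation=cv2.INTER_CUBIC))
E
```

```text
t 2.9 pos [546.6 -35.1  76.3] rpy deg [-180.     -0.35  161.5 ] F [-0.8  0.3 -0.2] w 49.7
549,-34.6,14,161.6 -> [-0.0025  0.0012  0.0623] [-0.     -0.0061 -0.0017]
```

View pics/a1.png

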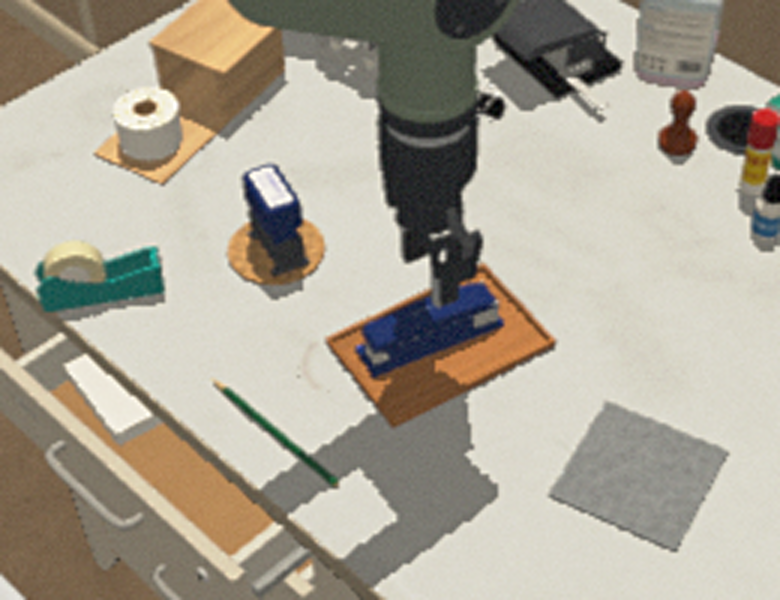

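carry_out(rows="-0.0025 0.0012 0.02 0 -0.006 -0.0017 0.05; -0.0025 0.0012 0.04 0 -0.006 -0.0017 0.05; -0.0025 0.0012 0.055 0 -0.006 -0.0017 0.05; -0.0025 0.0012 0.0623 0 -0.006 -0.0017 0.05; -0.0025 0.0012 0.0623 0 -0.006 -0.0017 0.05; -0.0025 0.0012 0.0623 0 -0.006 -0.0017 0.01; -0.0025 0.0012 0.0623 0 -0.006 -0.0017 0.01; -0.0025 0.0012 0.0623 0 -0.006 -0.0017 0.01; -0.0025 0.0012 0.0623 0 -0.006 -0.0017 0.01; -0.0025 0.0012 0.0623 0 -0.006 -0.0017 0.01", newtons=40)

```text
time: 3.95
tool_pos: [551.2, -34.3, 16.8]
orientation: [3.141, 0.005, 2.822]
force: [0.0, 0.9, 6.3]
width: 28.8
```

```bash
python3 go.py 549,-34.6,80,161.6
```

```text
t 3.95 pos [551.2 -34.3  16.8] rpy deg [179.96   0.27 161.67] F [0.  0.9 6.3] w 28.8
549,-34.6,80,161.6 -> [ 0.0017 -0.001  -0.0632] [0.0007 0.0048 0.0012]
```

carry_out(rows="0 0 -0.01 0 0 0 0.01; 0 0 -0.025 0 0 0 0.01; 0 0 -0.045 0 0 0 0.01; 0 0 -0.065 0 0 0 0.01; 0 0 -0.08 0 0 0 0.01; 0 0 -0.08 0 0 0 0.01")

```text
time: 4.55
tool_pos: [553.0, -34.7, 100.0]
orientation: [3.14, 0.011, 2.822]
force: [0.5, -0.2, -0.5]
width: 28.7
```

```bash
python3 go.py 565,-257.5,95,161.6 565,-257.5,17.5,161.6
```

```text
t 4.55 pos [553.  -34.7 100. ] rpy deg [179.93   0.62 161.67] F [ 0.5 -0.2 -0.5] w 28.7
565,-257.5,95,161.6 -> [-0.0814 -0.2077  0.0056] [0.0013 0.0109 0.0012]
565,-257.5,17.5,161.6 -> [-0.0805 -0.2078  0.0831] [0.0013 0.0109 0.0012]
```

carry_out(rows="-0.01 -0.025 0 0 0.01 0 0.01; -0.021 -0.055 0 0 0.01 0 0.01; -0.034 -0.088 0 0 0.01 0 0.01; -0.047 -0.12 0 0 0.01 0 0.01; -0.058 -0.15 0 0 0.01 0 0.01; -0.069 -0.178 0.01 0 0.01 0 0.01; -0.08 -0.2077 0.02 0 0.01 0 0.01; -0.08 -0.2077 0.04 0 0.01 0 0.01; -0.08 -0.2077 0.06 0 0.01 0 0.01; -0.08 -0.2077 0.07 0 0.01 0 0.01")

```text
time: 5.55
tool_pos: [562.0, -256.3, 27.3]
orientation: [3.139, -0.005, 2.821]
force: [0.2, -0.1, -2.0]
width: 28.8
```

```bash
python3 go.py 565,-257.5,17.3,161.6
```

```text
t 5.55 pos [ 562.  -256.3   27.3] rpy deg [179.84  -0.27 161.62] F [ 0.2 -0.1 -2. ] w 28.8
565,-257.5,17.3,161.6 -> [-0.0032 -0.0002  0.01  ] [ 0.0027 -0.0047  0.0003]
```

carry_out(rows="-0.003 0 0.005 0.0027 -0.005 0 0.01; -0.003 0 0.01 0.0027 -0.005 0 0.01; -0.003 0 0.01 0.0027 -0.005 0 0.01; -0.003 0 0.01 0.0027 -0.005 0 0.04; -0.003 0 0.01 0.0027 -0.005 0 0.055; -0.003 0 0.01 0.0027 -0.005 0 0.055; -0.003 0 0.01 0.0027 -0.005 0 0.055; -0.003 0 -0.01 0.0027 -0.005 0 0.055; -0.003 0 -0.04 0.0027 -0.005 0 0.055; -0.003 0 -0.08 0.0027 -0.005 0 0.055")

```text
time: 6.55
tool_pos: [563.5, -256.6, 106.1]
orientation: [3.14, -0.005, 2.821]
force: [0.8, -0.7, -0.6]
width: 55.5
```

```bash
python3 go.py 528,140,150,71.5
```

```text
t 6.55 pos [ 563.5 -256.6  106.1] rpy deg [179.93  -0.26 161.61] F [ 0.8 -0.7 -0.6] w 55.5
528,140,150,71.5 -> [ 0.1589  0.3652 -0.0427] [-0.0026 -0.0046  1.5728]
```

carry_out(rows="0.015 0.03 -0.02 0 0 0.14 0.06; 0.03 0.065 -0.043 0 0 0.28 0.06; 0.045 0.105 -0.043 0 0 0.42 0.06; 0.063 0.145 -0.043 0 0 0.56 0.06; 0.08 0.185 -0.043 0 0 0.7 0.06; 0.1 0.225 -0.043 0 0 0.84 0.06; 0.115 0.265 -0.043 0 0 0.98 0.06; 0.132 0.305 -0.043 0 0 1.12 0.06; 0.147 0.34 -0.043 0 0 1.26 0.06; 0.1589 0.3652 -0.043 0 0 1.4 0.06")

```text
time: 7.55
tool_pos: [527.6, 142.5, 150.6]
orientation: [-3.138, -0.003, 1.417]
force: [0.7, -0.4, 0.4]
width: 59.9
```

```bash
python3 go.py 528,140,110,71.3; python3 - <<'E'
from station import *
import cv2,numpy as np
for n in ["scene","top"]:
    s=snapshot(n); np.savez(n+"1.npz",**s)
    cv2.imwrite(f"pics/b_{n}.png",s["img"][100:340,100:460,::-1].repeat(2,0).repeat(2,1))
E
```

```text
t 7.55 pos [527.6 142.5 150.6] rpy deg [-1.7978e+02 -1.5000e-01  8.1170e+01] F [ 0.7 -0.4  0.4] w 59.9
528,140,110,71.3 -> [-0.0025  0.0009  0.0406] [-0.004  -0.0023  0.1722]
```

View pics/b_scene.png

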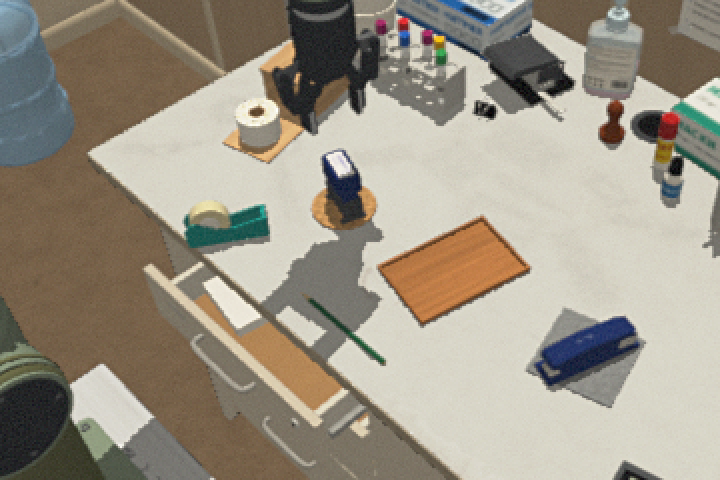

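carry_out(rows="-0.0025 0.0009 0.01 -0.004 -0.002 0.1 0.06; -0.0025 0.0009 0.03 -0.004 -0.002 0.17 0.06; -0.0025 0.0009 0.045 -0.004 -0.002 0.17 0.06; -0.0025 0.0009 0.045 -0.004 -0.002 0.17 0.06")

```text
time: 8.05
tool_pos: [525.6, 139.7, 103.1]
orientation: [-3.136, 0.002, 1.255]
force: [-0.6, 0.8, -0.6]
width: 60.0
```

```bash
python3 go.py 528,140,46,71.3
```

```text
t 8.05 pos [525.6 139.7 103.1] rpy deg [-1.797e+02  1.000e-01  7.190e+01] F [-0.6  0.8 -0.6] w 60.0
528,140,46,71.3 -> [0.0011 0.0025 0.0571] [-0.0052  0.0018  0.0104]
```

carry_out(rows="0.001 0.0025 0.02 -0.005 0.002 0.01 0.06; 0.001 0.0025 0.04 -0.005 0.002 0.01 0.06; 0.001 0.0025 0.053 -0.005 0.002 0.01 0.06; 0.001 0.0025 0.057 -0.005 0.002 0.01 0.06; 0.001 0.0025 0.057 -0.005 0.002 0.01 0.06; 0.001 0.0025 0.057 -0.005 0.002 0.01 0.045; 0.001 0.0025 0.057 -0.005 0.002 0.01 0.015; 0.001 0.0025 0.057 -0.005 0.002 0.01 0.015; 0.001 0.0025 0.057 -0.005 0.002 0.01 0.015; 0.001 0.0025 0.057 -0.005 0.002 0.01 0.015")

```text
time: 9.05
tool_pos: [529.0, 140.0, 47.4]
orientation: [3.14, -0.001, 1.245]
force: [-1.5, -1.7, 6.2]
width: 34.1
```

```bash
python3 go.py 551,-46.5,120,77.5
python3 - <<'E'
from h import *
for n in ["top1","scene1"]:
    s=load(n); hsv=cv2.cvtColor(s["img"],cv2.COLOR_RGB2HSV).astype(int); Q=cloud(s)
    m=((hsv[...,1]>80)&(np.hypot(Q[...,0]-551,Q[...,1]+46)<115)&(Q[...,2]<15)).astype(np.uint8)
    cn,_=cv2.findContours(m,cv2.RETR_EXTERNAL,cv2.CHAIN_APPROX_NONE); k=max(cn,key=cv2.contourArea)[:,0]
    r=cv2.minAreaRect(unproj(s,k,9).astype(np.float32)); print(n,r)
    P,C=ortho(s,450,680,-340,-160,1,32,55); r=cv2.minAreaRect(P[:,:2].astype(np.float32)); print(r)
E
```

```text
t 9.05 pos [529.  140.   47.4] rpy deg [ 1.799e+02 -6.000e-02  7.133e+01] F [-1.5 -1.7  6.2] w 34.1
551,-46.5,120,77.5 -> [-0.1696  0.0807 -0.0727] [ 0.0018 -0.001  -0.1076]
top1 ((551.8721923828125, -46.054351806640625), (112.40582275390625, 165.38510131835938), 77.49419403076172)
((563.8424072265625, -257.69970703125), (30.510353088378906, 119.77283477783203), 71.82283782958984)
scene1 ((549.732421875, -47.071258544921875), (116.06353759765625, 166.843505859375), 77.39688110351562)
((562.9037475585938, -258.197509765625), (31.54151153564453, 118.90629577636719), 71.63487243652344)
```

carry_out(rows="0 0 -0.01 0 0 0 0.015; 0 0 -0.03 0 0 0 0.015; 0 0 -0.05 0 0 0 0.015; -0.015 0.007 -0.065 0 0 -0.03 0.015; -0.045 0.021 -0.065 0 0 -0.06 0.015; -0.08 0.038 -0.065 0 0 -0.1076 0.015; -0.11 0.052 -0.065 0 0 -0.1076 0.015; -0.14 0.067 -0.065 0 0 -0.1076 0.015; -0.16 0.076 -0.06 0 0 -0.1076 0.015; -0.169 0.081 -0.055 0 0 -0.1076 0.015")

```text
time: 10.05
tool_pos: [551.7, -48.1, 102.5]
orientation: [3.139, -0.001, 1.35]
force: [-0.5, 0.8, -1.2]
width: 34.3
```

```bash
python3 go.py 552,-46.3,60,77.5 552,-46.3,46.8,77.5
```

```text
t 10.05 pos [551.7 -48.1 102.5] rpy deg [ 1.7986e+02 -3.0000e-02  7.7360e+01] F [-0.5  0.8 -1.2] w 34.3
552,-46.3,60,77.5 -> [ 0.0018 -0.0002  0.0425] [ 0.0025 -0.0005 -0.0025]
552,-46.3,46.8,77.5 -> [ 0.0018 -0.0002  0.0557] [ 0.0025 -0.0005 -0.0025]
```

carry_out(rows="0.0018 0 0.015 0.002 0 0 0.015; 0.0018 0 0.03 0.002 0 0 0.015; 0.0018 0 0.042 0.002 0 0 0.015; 0.0018 0 0.048 0.002 0 0 0.015; 0.0018 0 0.052 0.002 0 0 0.015; 0.0018 0 0.054 0.002 0 0 0.015; 0.0018 0 0.054 0.002 0 0 0.015")

```text
time: 10.75
tool_pos: [552.4, -46.1, 48.5]
orientation: [3.141, -0.001, 1.351]
force: [-0.2, 0.1, -1.2]
width: 34.2
```

```bash
python3 go.py 552,-46.3,46.8,77.5; python3 - <<'E'
from station import *
import cv2,numpy as np
for n in ["scene"]:
    s=snapshot(n); 
    cv2.imwrite(f"pics/c_{n}.png",cv2.resize(s["img"][150:300,240:440,::-1],None,fx=4,fy=4,interpolation=cv2.INTER_CUBIC))
E
```

```text
t 10.75 pos [552.4 -46.1  48.5] rpy deg [ 1.7996e+02 -3.0000e-02  7.7390e+01] F [-0.2  0.1 -1.2] w 34.2
552,-46.3,46.8,77.5 -> [-0.0003 -0.0003  0.0017] [ 0.0007 -0.0005 -0.0019]
```

View pics/c_scene.png

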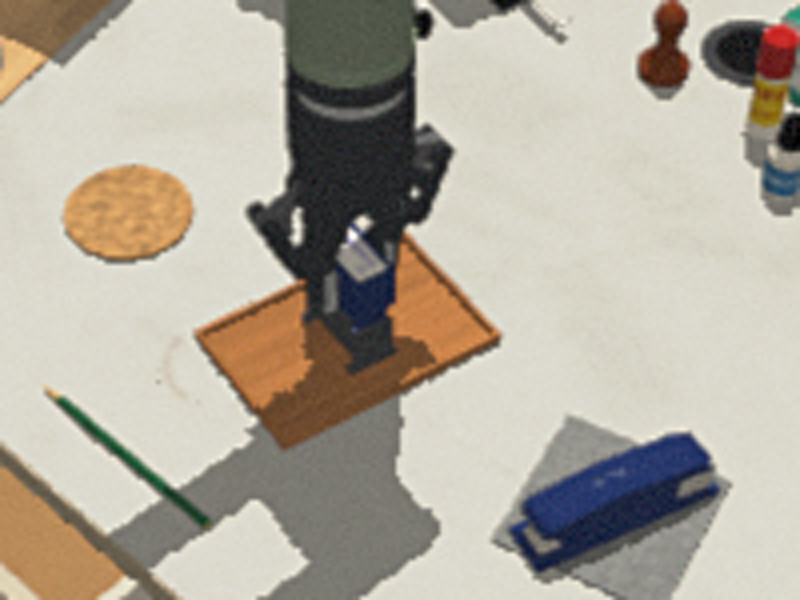

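Upright, over the tray. Lower the last bit until contact.

carry_out(rows="0 0 0.001 0 0 0 0.015; 0 0 0.002 0 0 0 0.015; 0 0 0.002 0 0 0 0.015; 0 0 0.002 0 0 0 0.015")

```text
time: 11.2
tool_pos: [552.7, -46.3, 47.0]
orientation: [3.14, -0.0, 1.35]
force: [0.0, 0.2, -1.4]
width: 33.6
```

carry_out(rows="0 0 0.001 0 0 0 0.015; 0 0 0.002 0 0 0 0.015; 0 0 0.002 0 0 0 0.015")

```text
time: 11.5
tool_pos: [552.9, -46.4, 46.3]
orientation: [3.14, -0.0, 1.35]
force: [-3.7, -0.3, 8.1]
width: 34.0
```

Contact (+8 N). Release and rise.

carry_out(rows="0 0 -0.001 0 0 0 0.025; 0 0 -0.001 0 0 0 0.045; 0 0 -0.001 0 0 0 0.06; 0 0 -0.001 0 0 0 0.06; 0 0 -0.001 0 0 0 0.06; 0 0 -0.02 0 0 0 0.06; 0 0 -0.05 0 0 0 0.06; 0 0 -0.09 0 0 0 0.06; 0 0 -0.1 0 0 0 0.06; 0 0 -0.1 0 0 0 0.06")

```text
time: 12.5
tool_pos: [554.7, -46.9, 148.9]
orientation: [3.134, -0.0, 1.351]
force: [-0.3, 0.4, 0.4]
width: 60.0
```

```bash
python3 go.py 543,345.3,150,12.8 543,345.3,150,192.8
```

```text
t 12.5 pos [554.7 -46.9 148.9] rpy deg [ 1.7958e+02 -1.0000e-02  7.7380e+01] F [-0.3  0.4  0.4] w 60.0
543,345.3,150,12.8 -> [ 0.3801 -0.0971 -0.0017] [ 0.0064 -0.0043  1.1271]
543,345.3,150,192.8 -> [ 0.3801 -0.0971 -0.0017] [ 0.0049  0.0072 -2.0145]
```

carry_out(rows="0.025 -0.006 0 0 0 0.12 0.08; 0.06 -0.015 0 0 0 0.26 0.0854; 0.1 -0.025 0 0 0 0.4 0.0854; 0.145 -0.037 0 0 0 0.54 0.0854; 0.19 -0.048 0 0 0 0.68 0.0854; 0.235 -0.06 0 0 0 0.82 0.0854; 0.28 -0.071 0 0 0 0.96 0.0854; 0.32 -0.082 0 0.004 -0.004 1.08 0.0854; 0.355 -0.091 0 0.006 -0.004 1.127 0.0854; 0.38 -0.097 0 0.006 -0.004 1.127 0.0854")

```text
time: 13.5
tool_pos: [541.0, 347.1, 145.3]
orientation: [3.141, 0.004, 0.225]
force: [0.0, -0.1, -0.4]
width: 85.4
```

```bash
python3 go.py 543,345.3,70,12.8; python3 - <<'E'
from station import *
from h import *
for n in ["scene","top"]:
    s=snapshot(n);np.savez(n+"2.npz",**s)
    cv2.imwrite(f"pics/d_{n}.png",cv2.resize(s["img"][120:300,160:440,::-1],None,fx=2.5,fy=2.5,interpolation=cv2.INTER_CUBIC))
    P,C=ortho(s,480,620,-120,30,1,72,95); 
    if len(P)>5: print(n,cv2.minAreaRect(P[:,:2].astype(np.float32)),np.median(P[:,2]))
    hsv=cv2.cvtColor(s["img"],cv2.COLOR_RGB2HSV).astype(int); Q=cloud(s)
    m=((hsv[...,1]>70)&(np.hypot(Q[...,0]-528,Q[...,1]-142)<62)&(Q[...,2]<15)).astype(np.uint8)
    k=cv2.findContours(m,cv2.RETR_EXTERNAL,cv2.CHAIN_APPROX_NONE)[0]; k=max(k,key=cv2.contourArea)[:,0]
    W=unproj(s,k,4).astype(np.float32); print(cv2.minEnclosingCircle(W),cv2.minAreaRect(W))
E
```

```text
t 13.5 pos [541.  347.1 145.3] rpy deg [179.97   0.22  12.87] F [ 0.  -0.1 -0.4] w 85.4
543,345.3,70,12.8 -> [0.0018 0.0022 0.0753] [0.0006 0.0039 0.0013]
scene ((551.813232421875, -45.733314514160156), (64.65323638916016, 35.26609802246094), 77.52957153320312) 80.66007717586064
((528.5743408203125, 143.8260040283203), 45.43072509765625) ((528.617431640625, 144.2960662841797), (89.70259094238281, 85.62045288085938), 47.496917724609375)
top ((552.7338256835938, -45.6926383972168), (62.69499206542969, 34.929222106933594), 78.07510375976562) 81.1346234013647
((529.2355346679688, 143.01805114746094), 44.676979064941406) ((529.7977294921875, 142.7718505859375), (88.05426788330078, 84.68465423583984), 0.4600140452384949)
```

View pics/d_scene.png

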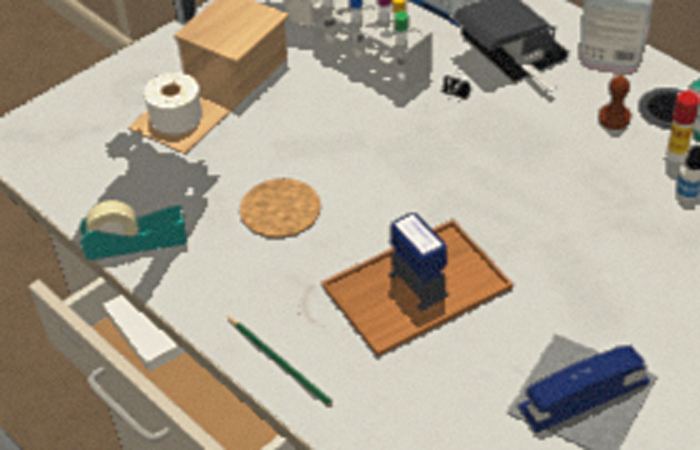

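carry_out(rows="0.0018 0.002 0.02 0 0.004 0 0.0854; 0.0018 0.002 0.045 0 0.004 0 0.0854; 0.0018 0.002 0.065 0 0.004 0 0.0854; 0.0018 0.002 0.075 0 0.004 0 0.0854; 0.0018 0.002 0.075 0 0.004 0 0.0854")

```text
time: 14.1
tool_pos: [540.8, 344.5, 67.1]
orientation: [3.14, 0.006, 0.227]
force: [0.1, 0.5, 0.3]
width: 85.2
```

```bash
python3 go.py 543,345.3,10,12.8
```

```text
t 14.1 pos [540.8 344.5  67.1] rpy deg [179.92   0.32  13.01] F [0.1 0.5 0.3] w 85.2
543,345.3,10,12.8 -> [ 0.0026 -0.0003  0.0571] [0.0014 0.0055 0.0036]
```

carry_out(rows="0.0026 0 0.015 0 0.005 0.003 0.0854; 0.0026 0 0.03 0 0.005 0.003 0.0854; 0.0026 0 0.045 0 0.005 0.003 0.0854; 0.0026 0 0.054 0 0.005 0.003 0.0854; 0.0026 0 0.056 0 0.005 0.003 0.0854; 0.0026 0 0.056 0 0.005 0.003 0.07; 0.0026 0 0.056 0 0.005 0.003 0.045; 0.0026 0 0.056 0 0.005 0.003 0.045; 0.0026 0 0.056 0 0.005 0.003 0.045; 0.0026 0 0.056 0 0.005 0.003 0.045")

```text
time: 15.1
tool_pos: [544.1, 345.6, 12.4]
orientation: [3.141, -0.002, 0.224]
force: [-0.4, 0.4, 4.1]
width: 59.6
```

```bash
python3 go.py 528.9,143.3,100,12.8
```

```text
t 15.1 pos [544.1 345.6  12.4] rpy deg [ 1.7997e+02 -1.2000e-01  1.2830e+01] F [-0.4  0.4  4.1] w 59.6
528.9,143.3,100,12.8 -> [-0.0596  0.1939 -0.0876] [ 0.0006 -0.0021  0.0005]
```

carry_out(rows="0 0 -0.01 0 0 0 0.045; 0 0 -0.03 0 0 0 0.045; 0 0 -0.055 0 0 0 0.045; 0 0 -0.08 0 0 0 0.045; -0.006 0.02 -0.088 0 0 0 0.045; -0.015 0.05 -0.088 0 0 0 0.045; -0.027 0.09 -0.088 0 0 0 0.045; -0.04 0.13 -0.088 0 0 0 0.045; -0.051 0.165 -0.088 0 0 0 0.045; -0.0596 0.194 -0.08 0 0 0 0.045")

```text
time: 16.1
tool_pos: [528.9, 141.2, 93.4]
orientation: [3.14, -0.003, 0.223]
force: [0.9, -0.4, -1.5]
width: 59.4
```

```bash
python3 go.py 529.7,143.3,13.5,12.8
```

```text
t 16.1 pos [528.9 141.2  93.4] rpy deg [179.92  -0.19  12.8 ] F [ 0.9 -0.4 -1.5] w 59.4
529.7,143.3,13.5,12.8 -> [ 0.001  -0.002   0.0799] [ 0.0014 -0.0034 -0.    ]
```

carry_out(rows="0.001 -0.002 0.02 0.001 -0.003 0 0.045; 0.001 -0.002 0.04 0.001 -0.003 0 0.045; 0.001 -0.002 0.06 0.001 -0.003 0 0.045; 0.001 -0.002 0.07 0.001 -0.003 0 0.045; 0.001 -0.002 0.075 0.001 -0.003 0 0.045; 0.001 -0.002 0.078 0.001 -0.003 0 0.045; 0.001 -0.002 0.079 0.001 -0.003 0 0.045; 0.001 -0.002 0.079 0.001 -0.003 0 0.045")

```text
time: 16.9
tool_pos: [530.3, 143.5, 15.0]
orientation: [3.141, -0.002, 0.224]
force: [0.3, 0.2, -1.2]
width: 59.7
```

```bash
python3 go.py 529.7,143.3,13.5,12.8
```

```text
t 16.9 pos [530.3 143.5  15. ] rpy deg [ 1.7997e+02 -9.0000e-02  1.2810e+01] F [ 0.3  0.2 -1.2] w 59.7
529.7,143.3,13.5,12.8 -> [-0.0007  0.0001  0.0015] [ 0.0006 -0.0016  0.0002]
```

carry_out(rows="0 0 0.0015 0 0 0 0.045; 0 0 0.0025 0 0 0 0.045; 0 0 0.003 0 0 0 0.045; 0 0 0.003 0 0 0 0.045")

```text
time: 17.3
tool_pos: [531.2, 143.7, 13.4]
orientation: [3.141, -0.003, 0.224]
force: [-1.1, 0.4, 5.5]
width: 59.5
```

carry_out(rows="0 0 -0.0005 0 0 0 0.065; 0 0 -0.0005 0 0 0 0.08; 0 0 -0.0005 0 0 0 0.0854; 0 0 -0.0005 0 0 0 0.0854; 0 0 -0.0005 0 0 0 0.0854; 0 0 -0.015 0 0 0 0.0854; 0 0 -0.04 0 0 0 0.0854; 0 0 -0.08 0 0 0 0.0854; 0 0 -0.11 0 0 0 0.0854; 0 0 -0.11 0 0 0 0.0854")

```text
time: 18.3
tool_pos: [535.4, 144.2, 130.1]
orientation: [3.14, -0.015, 0.224]
force: [0.5, -1.0, 0.6]
width: 84.7
```

```bash
python3 go.py 563,-257.8,120,-18.3 563,-257.8,120,161.7; python3 -c "
from station import *;print(get_state()['joints'])"
```

```text
t 18.3 pos [535.4 144.2 130.1] rpy deg [179.88  -0.89  12.83] F [ 0.5 -1.   0.6] w 84.7
563,-257.8,120,-18.3 -> [-0.0625  0.3981  0.01  ] [-0.0022 -0.0156  0.5432]
563,-257.8,120,161.7 -> [-0.0625  0.3981  0.01  ] [ 0.0208 -0.003  -2.5983]
[ 1.07207112e-01  2.58331404e-01  1.70141166e+00 -2.42178419e-04
  1.16624320e+00  1.45423438e+00]
```

carry_out(rows="-0.003 0.025 -0.01 0 -0.016 0.06 0.055; -0.009 0.06 -0.01 0 -0.016 0.15 0.055; -0.017 0.1 -0.01 0 -0.016 0.25 0.055; -0.025 0.145 -0.01 0 -0.016 0.35 0.055; -0.033 0.19 -0.01 0 -0.016 0.45 0.055; -0.041 0.235 -0.01 0 -0.016 0.54 0.055; -0.049 0.28 -0.01 0 -0.016 0.543 0.055; -0.057 0.325 0 0 -0.016 0.543 0.055; -0.064 0.365 0.01 0 -0.016 0.543 0.055; -0.069 0.394 0.02 0 -0.016 0.543 0.055")

```text
time: 19.3
tool_pos: [555.5, -258.1, 109.6]
orientation: [-3.14, 0.001, -0.321]
force: [0.1, -0.9, 0.2]
width: 55.3
```

```bash
python3 go.py 555.8,-255.4,70,-18.3 555.8,-255.4,17,-18.3; python3 - <<'E'
from station import *
from h import *
for n in ["scene","top"]:
    s=snapshot(n);np.savez(n+"3.npz",**s)
    cv2.imwrite(f"pics/e_{n}.png",cv2.resize(s["img"][120:300,140:440,::-1],None,fx=2.5,fy=2.5,interpolation=cv2.INTER_CUBIC))
    P,C=ortho(s,480,580,90,200,1,32,55); W=P[:,:2].astype(np.float32); print("roll",cv2.minAreaRect(W),cv2.minEnclosingCircle(W),np.median(P[:,2]))
    hsv=cv2.cvtColor(s["img"],cv2.COLOR_RGB2HSV).astype(int); Q=cloud(s)
    m=((hsv[...,1]>60)&(np.hypot(Q[...,0]-595,Q[...,1]-350)<140)&(Q[...,2]<8)).astype(np.uint8)
    k=cv2.findContours(m,cv2.RETR_EXTERNAL,cv2.CHAIN_APPROX_NONE)[0]; k=max(k,key=cv2.contourArea)[:,0]
    W=unproj(s,k,3).astype(np.float32); print("shelf",cv2.minAreaRect(W))
E
```

```text
t 19.3 pos [ 555.5 -258.1  109.6] rpy deg [-1.7992e+02  3.0000e-02 -1.8400e+01] F [ 0.1 -0.9  0.2] w 55.3
555.8,-255.4,70,-18.3 -> [-0.0005 -0.0026  0.0397] [-0.0015  0.0005 -0.0017]
555.8,-255.4,17,-18.3 -> [-0.0005 -0.0025  0.0927] [-0.0015  0.0005 -0.0017]
roll ((530.322509765625, 141.4014892578125), (64.52022552490234, 62.88330841064453), 22.176559448242188) ((530.5458984375, 143.15524291992188), 35.54997253417969) 43.344528591316475
shelf ((599.9937744140625, 352.3333740234375), (205.65484619140625, 86.82830047607422), 13.097684860229492)
roll ((530.6281127929688, 141.47552490234375), (61.01122283935547, 60.51629638671875), 46.81240463256836) ((531.4904174804688, 141.99786376953125), 31.603574752807617) 44.84278389516294
shelf ((557.8732299804688, 342.36700439453125), (116.62747955322266, 86.26464080810547), 12.942463874816895)
```

View pics/e_scene.png

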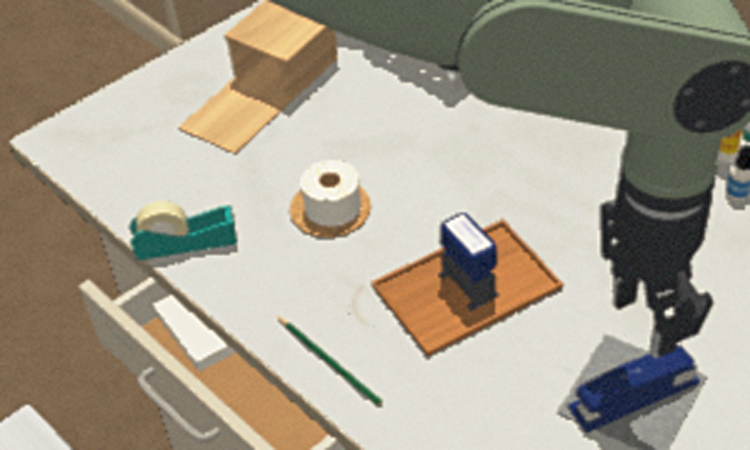

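View pics/e_top.png

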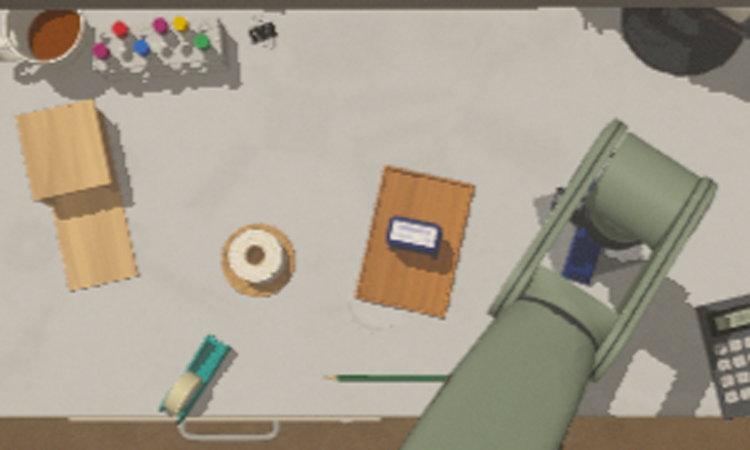

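carry_out(rows="-0.0005 -0.0025 0.02 -0.0015 0 -0.002 0.055; -0.0005 -0.0025 0.045 -0.0015 0 -0.002 0.055; -0.0005 -0.0025 0.07 -0.0015 0 -0.002 0.055; -0.0005 -0.0025 0.085 -0.0015 0 -0.002 0.055; -0.0005 -0.0025 0.0915 -0.0015 0 -0.002 0.055; -0.0005 -0.0025 0.0915 -0.0015 0 -0.002 0.055; -0.0005 -0.0025 0.0915 -0.0015 0 -0.002 0.01; -0.0005 -0.0025 0.0915 -0.0015 0 -0.002 0.01; -0.0005 -0.0025 0.0915 -0.0015 0 -0.002 0.01; -0.0005 -0.0025 0.0915 -0.0015 0 -0.002 0.01", newtons=60)

```text
time: 20.4
tool_pos: [556.0, -256.8, 18.6]
orientation: [3.141, -0.0, -0.322]
force: [-0.3, 1.5, 6.2]
width: 28.6
```

carry_out(rows="0 0 0 0 0 0 0.01; 0 0 0 0 0 0 0.01; 0 0 0 0 0 0 0.01")

```text
time: 20.7
tool_pos: [555.9, -256.9, 18.6]
orientation: [3.141, -0.0, -0.322]
force: [-0.2, 1.2, 2.0]
width: 28.7
```

```bash
python3 go.py 555.8,-255.4,160,-18.3
```

```text
t 20.7 pos [ 555.9 -256.9   18.6] rpy deg [ 1.7995e+02 -2.0000e-02 -1.8450e+01] F [-0.2  1.2  2. ] w 28.7
555.8,-255.4,160,-18.3 -> [-0.0005 -0.0012 -0.1414] [ 0.0008 -0.0004 -0.0026]
```

carry_out(rows="0 0 -0.01 0 0 0 0.01; 0 0 -0.03 0 0 0 0.01; 0 0 -0.06 0 0 0 0.01; 0 0 -0.095 0 0 0 0.01; 0 0 -0.125 0 0 0 0.01; 0 0 -0.145 0 0 0 0.01; 0 0 -0.145 0 0 0 0.01")

```text
time: 21.4
tool_pos: [558.2, -258.2, 168.1]
orientation: [3.139, -0.008, -0.322]
force: [0.5, -0.6, -2.3]
width: 28.4
```

```bash
python3 - <<'E'
import numpy as np
c,s=np.cos(np.radians(13)),np.sin(np.radians(13))
for x in (-80,-50,14,16,18): print(x,569.3+c*x,345.2+s*x)
E
python3 go.py 485,325,165,13
```

```text
-80 491.35039481718115 327.20391565249076
-50 520.5814967607382 333.95244728280676
14 582.9411809069933 348.3493147608141
16 584.8899210365637 348.79921686950183
18 586.8386611661342 349.2491189781896
t 21.4 pos [ 558.2 -258.2  168.1] rpy deg [179.83  -0.47 -18.45] F [ 0.5 -0.6 -2.3] w 28.4
485,325,165,13 -> [-2.539e-01 -5.301e-01 -5.000e-04] [ 0.0051 -0.0072 -0.5488]
```

```bash
python3 go.py 510.8,331.7,165,13
```

```text
t 21.4 pos [ 558.2 -258.2  168.1] rpy deg [179.83  -0.47 -18.45] F [ 0.5 -0.6 -2.3] w 28.4
510.8,331.7,165,13 -> [-2.316e-01 -5.446e-01 -4.000e-04] [ 0.0051 -0.0072 -0.5488]
```

carry_out(rows="-0.01 -0.02 0 0 -0.007 -0.04 0.01; -0.02 -0.045 0 0 -0.007 -0.1 0.01; -0.034 -0.08 0 0 -0.007 -0.16 0.01; -0.05 -0.118 0 0 -0.007 -0.22 0.01; -0.066 -0.156 0 0 -0.007 -0.28 0.01; -0.082 -0.194 0 0 -0.007 -0.34 0.01; -0.099 -0.232 0 0 -0.007 -0.4 0.01; -0.115 -0.27 0 0 -0.007 -0.46 0.01; -0.131 -0.308 0 0 -0.007 -0.52 0.01; -0.145 -0.34 0 0 -0.007 -0.549 0.01")

```text
time: 22.4
tool_pos: [525.5, 113.0, 163.7]
orientation: [3.138, 0.005, 0.231]
force: [0.3, -0.7, -2.0]
width: 28.6
```

```bash
python3 go.py 510.8,331.7,80,13 
```

```text
t 22.4 pos [525.5 113.  163.7] rpy deg [179.8    0.31  13.23] F [ 0.3 -0.7 -2. ] w 28.6
510.8,331.7,80,13 -> [ 0.0362 -0.2165  0.0828] [0.0035 0.0054 0.004 ]
```

carry_out(rows="0.005 -0.03 0 0.003 0.005 0.004 0.01; 0.011 -0.065 0 0.003 0.005 0.004 0.01; 0.017 -0.1 0 0.003 0.005 0.004 0.01; 0.023 -0.135 0.01 0.003 0.005 0.004 0.01; 0.028 -0.165 0.02 0.003 0.005 0.004 0.01; 0.033 -0.195 0.04 0.003 0.005 0.004 0.01; 0.036 -0.21 0.06 0.003 0.005 0.004 0.01; 0.0362 -0.2165 0.08 0.003 0.005 0.004 0.01; 0.0362 -0.2165 0.1 0.003 0.005 0.004 0.01; 0.0362 -0.2165 0.1 0.003 0.005 0.004 0.01")

```text
time: 23.4
tool_pos: [505.1, 330.3, 57.1]
orientation: [3.139, 0.012, 0.229]
force: [-1.4, -0.5, -2.8]
width: 28.9
```

```bash
python3 go.py 510.8,331.7,22,13;  python3 - <<'E'
from station import *
from h import *
for n in ["scene","top"]:
    s=snapshot(n);np.savez(n+"4.npz",**s)
    cv2.imwrite(f"pics/f_{n}.png",cv2.resize(s["img"][110:260,120:320,::-1],None,fx=4,fy=4,interpolation=cv2.INTER_CUBIC))
E
```

```text
t 23.4 pos [505.1 330.3  57.1] rpy deg [179.84   0.71  13.11] F [-1.4 -0.5 -2.8] w 28.9
510.8,331.7,22,13 -> [ 0.0063 -0.0002  0.0351] [0.0028 0.0124 0.002 ]
```

View pics/f_scene.png

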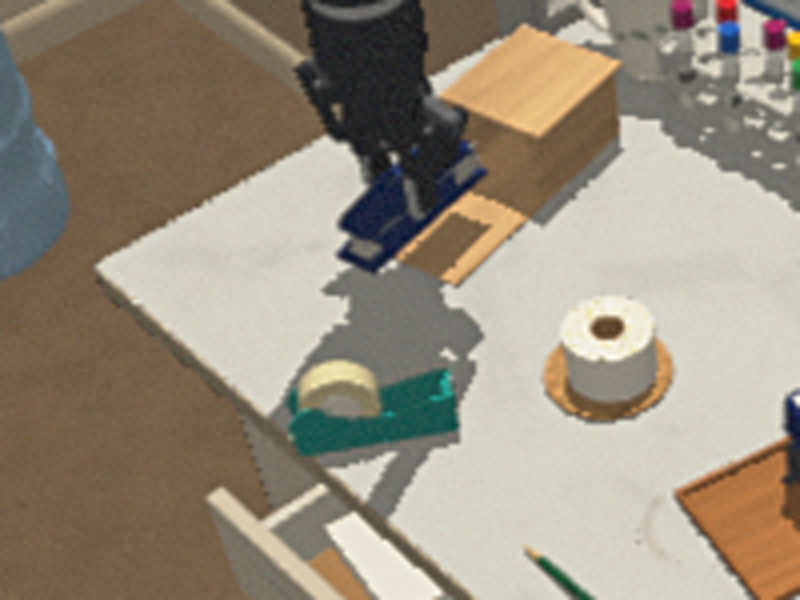

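View pics/f_top.png

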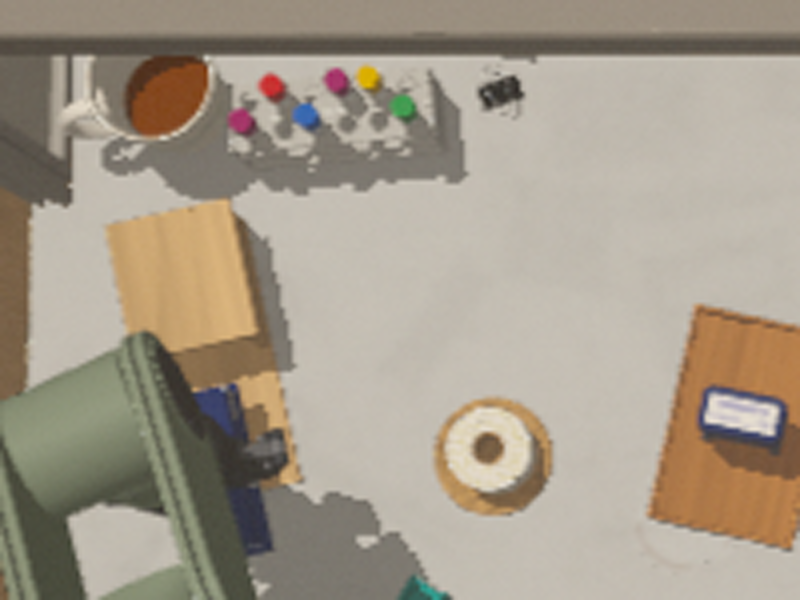

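carry_out(rows="0.006 0 0.01 0.003 0.012 0.002 0.01; 0.006 0 0.022 0.003 0.012 0.002 0.01; 0.006 0 0.031 0.003 0.012 0.002 0.01; 0.006 0 0.034 0.003 0.012 0.002 0.01; 0.006 0 0.034 0.003 0.012 0.002 0.01")

```text
time: 24.0
tool_pos: [513.8, 332.1, 26.1]
orientation: [-3.14, -0.006, 0.226]
force: [0.6, -1.0, -1.7]
width: 28.4
```

```bash
python3 go.py 586,349.1,21,13
```

```text
t 24.0 pos [513.8 332.1  26.1] rpy deg [-179.92   -0.32   12.92] F [ 0.6 -1.  -1.7] w 28.4
586,349.1,21,13 -> [ 0.0742 -0.0004  0.0056] [-0.0015 -0.0057 -0.0013]
```

carry_out(rows="0.008 0 0.001 -0.0015 -0.005 0 0.01; 0.018 0 0.002 -0.0015 -0.005 0 0.01; 0.028 0 0.003 -0.0015 -0.005 0 0.01; 0.038 0 0.004 -0.0015 -0.005 0 0.01; 0.048 0 0.0045 -0.0015 -0.005 -0.001 0.01; 0.058 0 0.005 -0.0015 -0.005 -0.001 0.01; 0.064 0 0.0055 -0.0015 -0.005 -0.001 0.01; 0.068 0 0.0055 -0.0015 -0.005 -0.001 0.01; 0.071 0 0.0055 -0.0015 -0.005 -0.001 0.01; 0.072 0 0.0055 -0.0015 -0.005 -0.001 0.01")

```text
time: 25.0
tool_pos: [584.1, 348.2, 21.0]
orientation: [3.142, -0.001, 0.227]
force: [-0.2, -0.8, -1.0]
width: 28.7
```

```bash
python3 go.py 586,349.1,18.5,13;  python3 - <<'E'
from station import *
from h import *
for n in ["scene","top"]:
    s=snapshot(n);np.savez(n+"5.npz",**s)
    cv2.imwrite(f"pics/g_{n}.png",cv2.resize(s["img"][110:260,120:320,::-1],None,fx=4,fy=4,interpolation=cv2.INTER_CUBIC))
E
```

```text
t 25.0 pos [584.1 348.2  21. ] rpy deg [ 1.800e+02 -3.000e-02  1.298e+01] F [-0.2 -0.8 -1. ] w 28.7
586,349.1,18.5,13 -> [ 0.0021 -0.0004  0.0025] [ 0.0001 -0.0005 -0.0004]
```

View pics/g_scene.png

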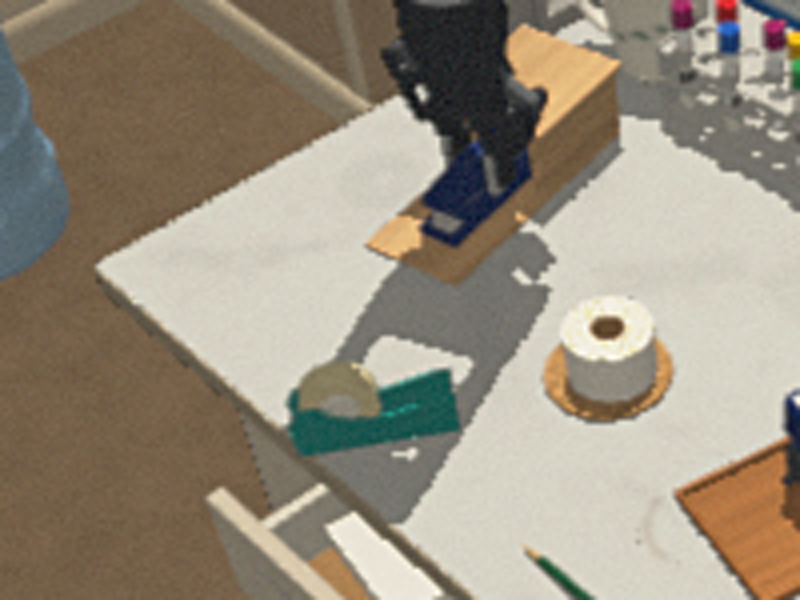

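carry_out(rows="0.001 0 0.001 0 0 0 0.01; 0.002 0 0.002 0 0 0 0.01; 0.002 0 0.003 0 0 0 0.01; 0.002 0 0.0035 0 0 0 0.01; 0.002 0 0.0035 0 0 0 0.01")

```text
time: 25.6
tool_pos: [585.8, 348.7, 18.6]
orientation: [3.141, -0.0, 0.227]
force: [-2.5, -1.2, 5.1]
width: 28.6
```

Resting on the floor board (5 N). Open and rise straight, then back off.

carry_out(rows="0 0 -0.0005 0 0 0 0.02; 0 0 -0.0005 0 0 0 0.04; 0 0 -0.0005 0 0 0 0.055; 0 0 -0.0005 0 0 0 0.055; 0 0 -0.0005 0 0 0 0.055; -0.001 0 -0.01 0 0 0 0.055; -0.002 0 -0.03 0 0 0 0.055; -0.004 0 -0.06 0 0 0 0.055; -0.005 0 -0.09 0 0 0 0.055; -0.006 0 -0.11 0 0 0 0.055")

```text
time: 26.6
tool_pos: [581.1, 347.9, 132.3]
orientation: [-3.141, -0.005, 0.227]
force: [0.1, 0.3, 0.2]
width: 54.9
```

carry_out(rows="-0.02 0.02 -0.02 0 0 0 0.055; -0.04 0.05 -0.04 0 0 0 0.055; -0.06 0.08 -0.06 0 0 0 0.055; -0.08 0.11 -0.07 0 0 0 0.055; -0.1 0.14 -0.08 0 0 0 0.055; -0.12 0.17 -0.09 0 0 0 0.055; -0.13 0.2 -0.09 0 0 0 0.055; -0.13 0.23 -0.09 0 0 0 0.055; -0.13 0.26 -0.09 0 0 0 0.055; -0.13 0.26 -0.09 0 0 0 0.055")

```text
time: 27.6
tool_pos: [513.3, 62.2, 222.7]
orientation: [3.14, -0.006, 0.223]
force: [-0.2, 0.1, -0.2]
width: 55.2
```

```bash
python3 go.py;  python3 - <<'E'
from station import *
from h import *
for n in ["scene","top"]:
    s=snapshot(n);np.savez(n+"6.npz",**s)
    cv2.imwrite(f"pics/h_{n}.png",cv2.resize(s["img"][110:310,120:440,::-1],None,fx=2.5,fy=2.5,interpolation=cv2.INTER_CUBIC))
    c,q=np.cos(np.radians(13)),np.sin(np.radians(13)); o=np.array([569.3,345.2])
    P,C=ortho(s,480,660,270,440,1,15,52); L=(P[:,:2]-o)@np.array([[c,-q],[q,c]])
    k=(C[:,2].astype(int)>C[:,0]+5); 
    print(n,k.sum(),"shelf x",L[k,0].min(),L[k,0].max(),"y",np.percentile(L[k,1],[2,98]))
    L=L[k]
    for a in range(-45,35,16):
        m=(L[:,0]>=a)&(L[:,0]<a+16)
        if m.sum()>4: print(a,m.sum(),L[m,1].min().round(1),L[m,1].max().round(1))
    print(cv2.minAreaRect(P[k][:,:2].astype(np.float32)))
    P,C=ortho(s,480,580,90,200,1,32,55); W=P[:,:2].astype(np.float32)
    if len(W)>5: print("roll",cv2.minAreaRect(W),np.median(P[:,2]))
    P,C=ortho(s,480,620,-120,30,1,72,95); W=P[:,:2].astype(np.float32)
    if len(W)>5: print("stamp",cv2.minAreaRect(W),np.median(P[:,2]))
E
```

```text
t 27.6 pos [513.3  62.2 222.7] rpy deg [179.93  -0.37  12.75] F [-0.2  0.1 -0.2] w 55.2
scene 264 shelf x -36.17965051118375 57.33328196017807 y [-18.18794633   8.56035829]
-45 26 -18.8 8.0
-29 44 -18.8 9.6
-13 54 -17.8 7.9
3 45 -18.1 10.0
19 42 -17.8 11.7
((580.4765625, 343.978515625), (93.573486328125, 31.285961151123047), 12.282313346862793)
roll ((531.1655883789062, 141.7792205810547), (65.51104736328125, 60.881103515625), 31.203886032104492) 43.351026977199865
stamp ((551.2295532226562, -47.610599517822266), (62.21215057373047, 36.69035720825195), 77.95669555664062) 80.47062974033781
top 248 shelf x -35.81723797770497 39.73808622820209 y [-18.16029865   8.75856281]
-45 23 -16.4 8.7
-29 51 -18.7 8.5
-13 56 -20.9 8.4
3 55 -20.1 9.4
19 53 -19.4 10.8
((572.3985595703125, 340.2854919433594), (74.90583038330078, 30.84388542175293), 15.143097877502441)
roll ((504.2910461425781, 143.442138671875), (9.291752815246582, 31.4234676361084), 8.794251441955566) 45.15999195708457
stamp ((552.6307983398438, -45.79948425292969), (62.27528381347656, 34.393619537353516), 78.85989379882812) 81.39187084049809
```

View pics/h_scene.png

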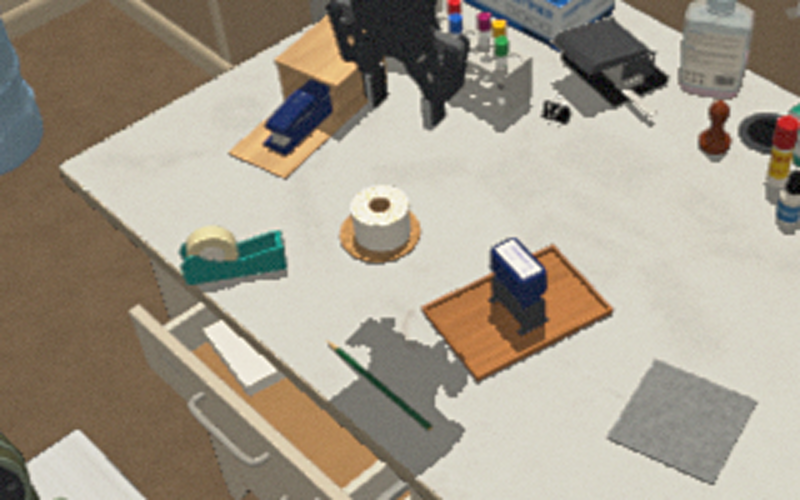

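View pics/h_top.png

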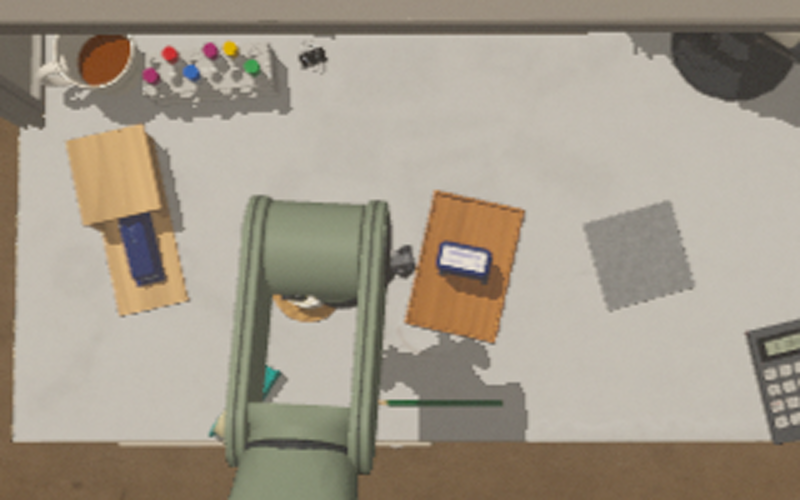

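```bash
python3 -c "
from station import *
print(job_done())"
```

```text
the job is handed in; nothing more can be done
None
```

All three things were put in their new places, and the job was handed in with the robot clear of everything at about 28 s on its clock. I parked the stapler on the mat, put the stamp in the tray and the roll on the coaster. Then I slid the stapler into the shelf, at a height just above the floor board, and set it down.

The last pictures showed:
- **Stamp:** upright, within about 1.5 mm of the tray's middle.
- **Label roll:** flat on the coaster, about 2 mm off centre, with about 12 mm of coaster to spare all round.
- **Stapler:** about 52 mm of its 127 mm under the shelf board, where at least 42 mm was asked. It is straight to within about 1–2°. The depth data put it about 5 mm off the slot's centre line, while the gripper position and the picture said 0–2 mm. Either leaves at least 12 mm to the side walls.
- **Bystanders:** the tape dispenser, pencil and calculator looked unmoved in the pictures; I did not measure them again.

No check failed. The largest wrist force reported was about 9 N.

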